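# Unlock and open the pipe holder

## Task

Unlock the pipe holder: draw the red-handled tee pin up out of its bore, which frees it only when it is turned anticlockwise (seen from above) to where its hidden lugs meet their keyway, and park it upright in the open side notch of the blue bracket, pushed fully in and with its flange resting flat on the plate. Once the pin is parked and let go, swing the yellow keeper bar (the one with the black knob) fully open to its stop, and let go. Leave the pipe in its saddles and do not disturb the can, the white coupling or the wrench.

Things in the scene. Friction and masses are not known exactly. Their poses are not given: they have to be found in the camera images.
- pin: Steel tee pin, 125 mm long, about 0.3 kg. Origin: centre of its flange's underside, on its axis; z along the pin, up to the handle. Flange 40 mm wide, 6 mm thick; shaft 16 mm thick, 80 mm down from the origin. At the start the flange lies on the plate over the bore, pin x within 6 degrees of the stand's x. It lifts 5 mm until its lugs catch; the shaft leaves the bore after 80 mm.
- pin_handle (a point): Middle of the pin's red tee handle, 32.5 mm above the pin's origin. The handle is 64 mm along the pin's x, 15 mm along its y and 25 mm high, 14 mm above the flange: grip it across its 15 mm from above. Axes as the pin.
- pin_lugs (a point): Middle of the cross rod through the shaft, 16 mm below the pin's origin: 6 mm thick, 30 mm long along the pin's x, so two 7 mm lugs. At the start they are caught under the key plate; once the pin has risen 30 mm they are out.
- stand: Pipe holder fixed to the bench: grey base 285 by 250 mm, 12 mm thick, with blue C-shaped bracket, pipe saddles and hinge post. Origin: middle of the base, at bench level; z up. The shut keeper bar lies along the stand's x, its knob towards -x (the robot). The bracket's 8 mm plate, top face 120 mm over the bench, spans x -90 to -30 mm, y -150 to 30 mm.
- bore (a point): Mouth of the pin's 21 mm bore, in a round steel key plate level with the bracket plate's top face, 120 mm up. Axes as the stand. The keyway in the key plate is hidden by the flange and differs each time: 22 to 78 degrees anticlockwise (from above) of the pin's start angle; it passes the lugs within about 8 degrees either way. Find it by feel: pull lightly, turn, pull again.
- notch (a point): Axis of the parked pin's origin at the plate's top face, in a slot 21 mm wide through the 8 mm plate, open to the stand's -y, 115 mm to the -y side of the bore. Closed end 10 mm beyond this point (+y), mouth 35 mm before it (-y). The pin slides in sideways, flange 0 to 5 mm over the plate and lugs under it, then is lowered. Free space below. Axes as the stand.
- keeper (a joint): Swing of the yellow keeper bar (255 mm long, 38 mm wide, top 90 mm above the bench) about the upright hinge at the stand's x = +110 mm, y = 0. 0 rad: shut, over the pipe and locked by the pin; grows clockwise seen from above, the knob swinging to the stand's +y; stop at 0.95 rad (fully open). Moves with light friction.
- keeper_knob (a point): Top centre of the black upright knob on the keeper bar, 24 mm diameter, 35 mm tall, its top 125 mm above the bench, 235 mm from the hinge.
- pipe: Galvanised pipe, 48 mm diameter, 210 mm long, lying along the stand's y in two saddles under the keeper bar; origin at its middle. Leave it.
- can: Blue and steel can, 72 mm diameter, 110 mm tall, upright on the bench. Origin under its base. Leave it.
- coupling: White plastic pipe coupling, 84 mm diameter, 70 mm tall, upright on the bench. Origin under its base. Leave it.
- wrench: Wrench 200 mm long lying on the bench. Leave it.
Things that resemble listed ones, but are neither listed nor needed, are in the scene too. What is shaped like the pin but green or orange is not meant.

How it is judged (in metres and radians):
On the way, in this order (a step that is already met when the one before it is completed fails the run):
1. the pin is drawn right out of its bore (z of pin in the frame of bore above 0.077 m), for 0.05 s.
2. the pin is parked upright in the side notch, flange on the plate, and let go (horizontal distance between pin and notch below 0.012 m and z of pin in the frame of notch between -0.003 and 0.003 m and angle between pin's own z axis and vertical below 0.09 rad and linear speed of pin below 0.02 m/s and contact force between the fingers and pin below 0.1 N), for 0.3 s.
3. the keeper bar is swung fully open (value of joint keeper above 0.85 rad), for 0.1 s.
At the end, for the whole second after the job is handed in: The pin stands at rest in the side notch, its origin within 12 mm sideways and 3 mm in height of the notch point, tilted less than 5 degrees, and the keeper bar is open beyond 0.85 rad (horizontal distance between pin and notch below 0.012 m and z of pin in the frame of notch between -0.003 and 0.003 m and angle between pin's own z axis and vertical below 0.09 rad and linear speed of pin below 0.02 m/s and value of joint keeper above 0.85 rad); the robot touches nothing.
It fails at once if the pipe is shifted more than 25 mm (distance of pipe from where it was at the start of the episode above 0.025 m).
It fails at once if the can is moved more than 20 mm (distance of can from where it was at the start of the episode above 0.02 m).
It fails at once if the coupling is moved more than 20 mm (distance of coupling from where it was at the start of the episode above 0.02 m).
It fails at once if the wrench is moved more than 20 mm (distance of wrench from where it was at the start of the episode above 0.02 m).
It also fails if it takes over 64 s, if anything falls off the work surface, if the arm or the gripper's body presses on something with over 40 N, if the wrist force passes 120 N, or if a joint passes its speed limit or range.

## Robot

A 6-joint arm with a two-finger parallel gripper is mounted at the origin on the work surface. World frame = base frame: x ahead of the robot, y to its left, z up, the work surface at z = 0. Lengths are in m, angles in degrees, forces in N, time in s.
With the tool pointing down it reaches from about 0.275 to 0.825 m from the base axis. Payload 4.9 kg.
Tool frame: the origin (TCP) lies between the finger pads; the fingertips stand 11 mm ahead of it and the grasp point (between the pads) lies 8 mm behind it (robot.tip_extent is the distance from the TCP to the fingertips, in m); z points along the fingers, x is the direction in which the jaws open and shut, and the axes are right-handed (so a half turn about z gives the same grasp; the last joint's range is limited). The gripper opens to 85 mm and grips with 20 to 120 N. Pads are 22 mm wide; open, the fingers measure 114 mm over their backs; the gripper's body (76 mm by 85 mm) begins 54 mm behind the grasp point. The pads swing forward as they close: fully open they stand 13 mm farther back than shut.
Start: joints at [66.853, 18.69, -11.035, 60.275, 0, 82.311], TCP at [0.147, 0.53, 0.242] pointing down, gripper open.
Joint ranges: [-152.03, 152.03], [-55.5, 102.48], [-74.3, 77.21], [-110.64, 120.58], [-84.22, 78.4], [-180, 180]. Speed limits (degrees/s): [147.25, 147.25, 180, 180, 180, 180].

## Interface

Orientations are given as [roll, pitch, yaw] about the fixed x, y, z axes, in that order (R = Rz(yaw) Ry(pitch) Rx(roll)).
In Python, from rig import robot, cams gives the robot as it stands.
- The arm moves only by the shell command python3 -m creep 'ROWS' [FORCE]. ROWS is JSON, a list of rows, each a list of 3 entries, a list of its own where there are three numbers: the shift along the world's x, y, z in cm, then the turn about the world's z in degrees, then the finger opening in cm, from 0 to 8.54. A call has 1 to 20 rows; each row shifts and turns the commanded pose from where the row before left it; what a row does not reach is not made up. A row lasts 1/8 s, in which the tool goes at most 62.5 mm and 10.7 degrees, less where a joint would pass 70% of its speed; a pose out of reach is approached as far as the arm can. A call with a gripper value outside its range is refused whole. The fingers move at their own pace and stop on an object; FORCE is the grip in N (left out, the last holds). Time passes only in rows, so rows that do not move let the fingers close. It gives the time, the measured TCP pose, the force and the opening at its end, in the units of the state.
- robot.state(): the state, without advancing time (a new reading comes with each control period).
- cams.get_image(name): name is "scene" or "top" or "wrist"; returns the picture (480x640x3 uint8, red, green, blue); there is no depth.
- cams.camera_model(name): a dict with "mtx" (3x3 intrinsics, pixels), "T" (4x4, takes a point from camera to world coordinates). Camera axes: x right, y up, looking along -z (the intrinsics and any distortion apply to the point x, -y, -z); pixel columns grow to the right and rows downward; lengths in m; the calibration is good to about 2 mm. A picture is of the moment at which its call begins: read the wrist's pose just before it. camera_model takes no time and is no camera call; for the wrist camera it gives the pose at the moment of the call.
- robot.close_job(): hands the job in, once; it reports no verdict.
The state is a dict: "clock": time; "joint_pos": joint angles; "joint_velocities": joint speeds; "joint_efforts": joint torques, N m; "tcp_pos": TCP position; "orientation": TCP orientation; "contact_force": force on the tool from outside, world axes, zero at the start; "moment": the same for the moment, N m; "gripper_width": opening from 0.0 (shut) to 1.0 (fully open).
Only numpy, scipy, OpenCV 4.12 (cv2) and the standard library are available. Lean on these libraries where they do the work, as an engineer would, in place of code of your own. Each camera call takes 0.05 s, during which the arm holds its last target.

## Working session

There is one attempt and no reset: what is moved stays moved. The work goes in short steps, Python scripts to look and compute and a shell command to move; the robot and the scene stay as the last step left them, time stands still between calls to the robot, and variables do not carry over. Pictures are saved under pics/ and viewed, and the job is handed in when it is done.

```bash
ls; mkdir -p pics; python3 - <<'E'
from rig import robot,cams
import cv2,numpy as np
print(robot.state())
for n in("scene","top","wrist"):
    m=cams.camera_model(n);print(n,np.round(m["mtx"],1).tolist(),np.round(m["T"],3).tolist(),[k for k in m])
    im=cams.get_image(n);cv2.imwrite(f"pics/{n}0.png",im[:,:,::-1])
E
```

```text
pics
{'clock': 0.0, 'joint_pos': array([ 6.68531945e+01,  1.87338697e+01, -1.10892545e+01,  6.02753127e+01,
       -4.69159081e-04,  8.23113875e+01]), 'joint_velocities': array([-0.07327605, -0.03329589, -0.09154798,  0.01833239,  0.02357176,
        0.01622498]), 'joint_efforts': array([ 5.64014390e-04, -4.43397188e+01,  2.62440956e+01,  1.52814301e-02,
        5.32633777e-07, -1.90273738e-05]), 'tcp_pos': array([0.14636543, 0.52960282, 0.24150398]), 'orientation': array([-1.79987295e+02,  9.76146632e-02,  7.45418182e+01]), 'contact_force': array([-0.22033921,  0.64185947, -0.0261235 ]), 'moment': array([-0.04840426,  0.03505367, -0.00380552]), 'gripper_width': 1.0024303062915223}
scene [[554.4, 0.0, 316.6], [0.0, 554.4, 232.6], [0.0, 0.0, 1.0]] [[0.834, -0.288, 0.47, 1.072], [0.551, 0.457, -0.698, -0.753], [-0.014, 0.841, 0.54, 0.724], [0.0, 0.0, 0.0, 1.0]] ['mtx', 'T']
top [[581.4, 0.0, 323.5], [0.0, 581.4, 234.7], [0.0, 0.0, 1.0]] [[0.001, 0.998, -0.068, 0.486], [-1.0, 0.001, 0.012, 0.033], [0.012, 0.068, 0.998, 1.316], [0.0, 0.0, 0.0, 1.0]] ['mtx', 'T']
wrist [[342.2, 0.0, 319.5], [0.0, 342.2, 246.8], [0.0, 0.0, 1.0]] [[0.266, -0.923, -0.276, 0.076], [0.964, 0.255, 0.077, 0.55], [-0.001, -0.287, 0.958, 0.374], [0.0, 0.0, 0.0, 1.0]] ['mtx', 'T']
```

View pics/top0.png

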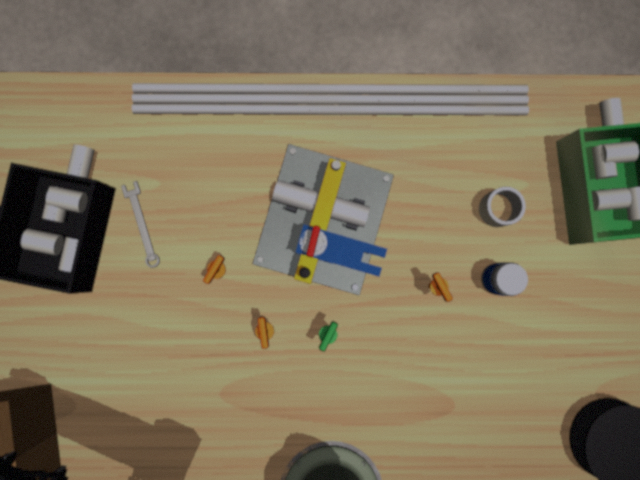

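View pics/scene0.png

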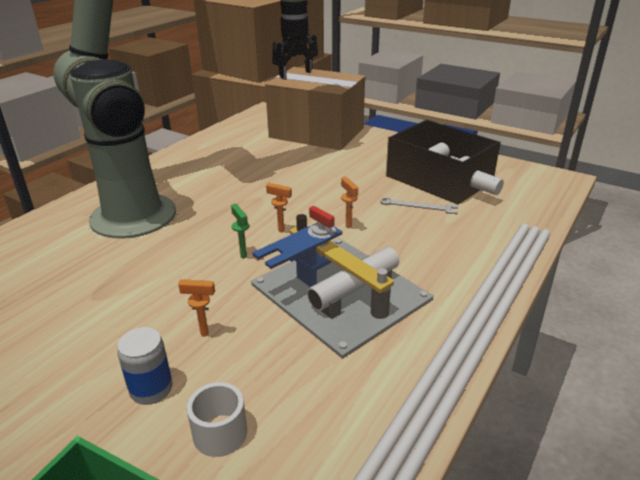

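View pics/wrist0.png

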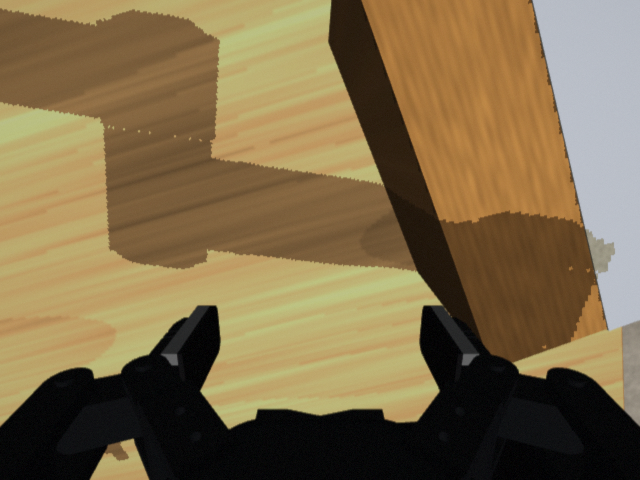

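The top view shows the stand's base with its corner screws near (292,149), (388,178), (356,288) and (259,261). The red handle is at (313,242), the black knob at (305,272), the hinge at (337,165), and the notch mouth near (380,262). These could be mistaken for the pin: orange tees at (214,269), (264,332) and (441,287), and a green tee at (329,336). Only the red one at (313,242) sits on the bracket and fits the description. I'll check it in a close crop and measure it.

```bash
cat > h.py <<'E'
import cv2,numpy as np
from rig import robot,cams
def ray(m,uv):
    K=m["mtx"];T=m["T"];x=(uv[0]-K[0,2])/K[0,0];y=(uv[1]-K[1,2])/K[1,1]
    return T[:3,3],T[:3,:3]@np.array([x,-y,-1.])
def onz(m,uv,z):
    o,d=ray(m,uv);return o+d*(z-o[2])/d[2]
def proj(m,p):
    T=m["T"];q=T[:3,:3].T@(np.asarray(p)-T[:3,3]);K=m["mtx"]
    return np.array([K[0,0]*q[0]/-q[2]+K[0,2],K[1,1]*-q[1]/-q[2]+K[1,2]])
def hsv(im):return cv2.cvtColor(im,cv2.COLOR_RGB2HSV)
def redmask(im):
    h=hsv(im);return (((h[...,0]<6)|(h[...,0]>172))&(h[...,1]>170)&(h[...,2]>70)).astype(np.uint8)
def biggest(mask):
    c,_=cv2.findContours(mask,cv2.RETR_EXTERNAL,cv2.CHAIN_APPROX_NONE);return max(c,key=cv2.contourArea)
E
python3 - <<'E'
from h import *
im=cv2.imread("pics/top0.png")[:,:,::-1].copy()
m=cams.camera_model("top")
cv2.imwrite("pics/topcrop.png",cv2.resize(im[130:310,240:410,::-1],None,fx=3.3,fy=3.3,interpolation=cv2.INTER_CUBIC))
h=hsv(im);print(h[242,313],h[200,325],h[250,345],h[220,275])
c=biggest(redmask(im));r=cv2.minAreaRect(c);print("red",r)
p=onz(m,r[0],.120+.045);print("pin",p)
y=((h[...,0]>20)&(h[...,0]<32)&(h[...,1]>170)).astype(np.uint8);y[:140]=0;y[300:]=0;y[:,:250]=0;y[:,400:]=0
c=biggest(y);print("yellow",cv2.minAreaRect(c))
b=((h[...,0]>100)&(h[...,0]<125)&(h[...,1]>120)).astype(np.uint8);b[:,:250]=0;b[:,400:]=0
c=biggest(b);print("blue",cv2.minAreaRect(c))
s=[(292,149),(388,178),(356,288),(259,261)]
P=np.array([onz(m,u,.014) for u in s]);print(P,P.mean(0))
for a,b_ in((3,0),(2,1)):
    d=P[b_]-P[a];print(np.degrees(np.arctan2(d[1],d[0])),np.hypot(*d[:2]))
for a,b_ in((0,1),(3,2)):
    d=P[b_]-P[a];print(np.degrees(np.arctan2(d[1],d[0]))+90,np.hypot(*d[:2]))
for u,z in(((305,272),.125),((337,165),.1),((505,207),.07),((511,279),.11)):print(u,onz(m,u,z))
E
```

```text
[  1 195 156] [ 26 196 159] [108 179 120] [ 60   4 122]
red ((312.6407165527344, 240.9137725830078), (5.795428276062012, 29.093830108642578), 13.495734214782715)
pin [0.55144015 0.04020113 0.165     ]
yellow ((327.1919860839844, 194.0559844970703), (16.079999923706055, 68.47999572753906), 16.260204315185547)
blue ((351.0943603515625, 253.16981506347656), (64.01001739501953, 28.02155113220215), 15.945395469665527)
[[ 0.76858081  0.08830773  0.014     ]
 [ 0.70287249 -0.12904754  0.014     ]
 [ 0.45494261 -0.05580741  0.014     ]
 [ 0.51496409  0.16091173  0.014     ]] [0.61034    0.01609113 0.014     ]
-15.975065930561229 0.2638044333310071
-16.457488263686468 0.258521458449655
-16.82050661992224 0.2270702440270375
-15.480346481742671 0.22487721877030162
(305, 272) [0.49008812 0.05594381 0.125     ]
(337, 165) [ 0.71595862 -0.01056969  0.1       ]
(505, 207) [ 0.63090937 -0.3751085   0.07      ]
(511, 279) [ 0.47592947 -0.37141542  0.11      ]
```

```bash
python3 - <<'E'
import cv2
im=cv2.imread("pics/scene0.png")[180:360,220:450]
cv2.imwrite("pics/scrop.png",cv2.resize(im,None,fx=3.3,fy=3.3,interpolation=cv2.INTER_CUBIC))
E
```

```text
(no output)
```

View pics/topcrop.png

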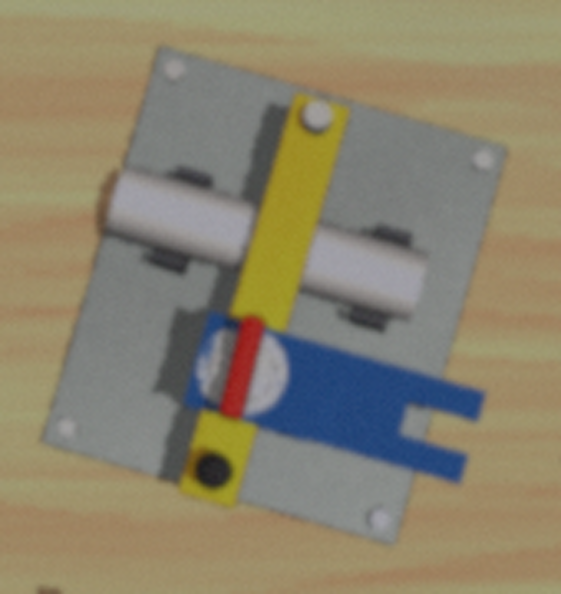

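View pics/scrop.png

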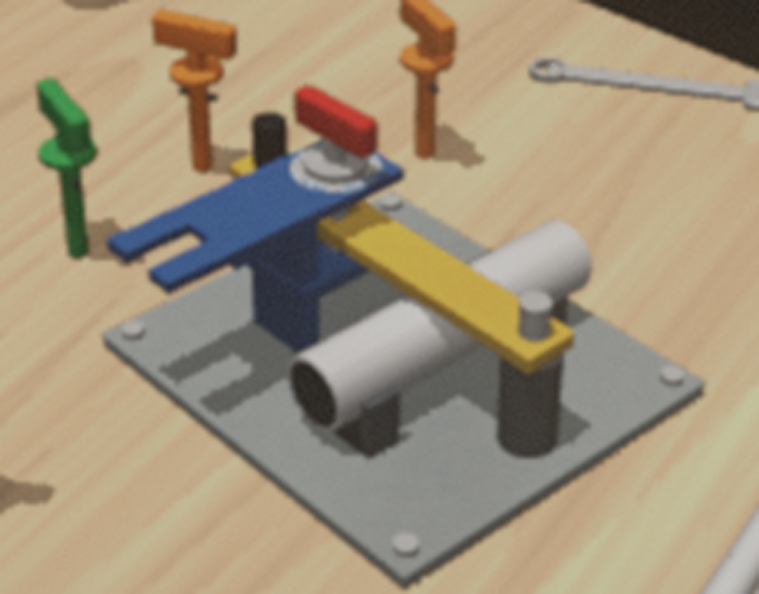

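The crops confirm it: the red tee sits on the steel key plate over the yellow bar, and the notch opens away from it to the image right. I'll move to hover above it.

```bash
python3 -m creep '[[[1.5,-1.9,0.4],0,8.5],[[3.1,-3.8,0.4],0,8.5],[[3.1,-3.8,0.4],0,8.5],[[3.1,-3.8,0.4],0,8.5],[[3.1,-3.8,0.4],0,8.5],[[3.1,-3.8,0.4],0,8.5],[[3.1,-3.8,0.4],0,8.5],[[3.1,-3.8,0.4],0,8.5],[[3.1,-3.8,0.2],0,8.5],[[3.1,-3.8,0],0,8.5],[[3.1,-3.8,0],0,8.5],[[3.1,-3.8,0],0,8.5],[[3.1,-3.8,0],1,8.5],[[1.9,-1.7,0],1,8.5],[[0,0,0],0,8.5],[[0,0,0],0,8.5]]'
python3 - <<'E'
from h import *
print(robot.state()["tcp_pos"],robot.state()["orientation"])
m=cams.camera_model("wrist");im=cams.get_image("wrist");cv2.imwrite("pics/w1.png",im[:,:,::-1]);np.savez("w1.npz",T=m["T"],mtx=m["mtx"])
print(np.round(m["T"],4),proj(m,[.5525,.038,.165]))
E
```

```text
clock: 2.15
tcp_pos: [0.5517, 0.0386, 0.2759]
orientation: [-179.9, -0.0, 76.5]
contact_force: [-0.1, 0.1, 0.3]
gripper_width: 0.999
[0.55173926 0.03863192 0.27592432] [-1.79918601e+02 -5.80458292e-03  7.65491550e+01]
[[ 2.324e-01 -9.320e-01 -2.782e-01  4.804e-01]
 [ 9.726e-01  2.230e-01  6.560e-02  5.580e-02]
 [ 9.000e-04 -2.858e-01  9.583e-01  4.085e-01]
 [ 0.000e+00  0.000e+00  0.000e+00  1.000e+00]] [318.46547712 248.96900038]
```

View pics/w1.png

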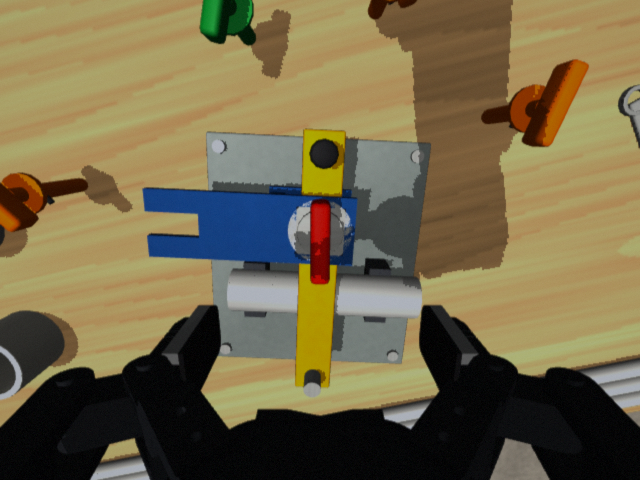

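The wrist view shows the red handle at (320,242), the knob at (323,154), the notch's closed end at (199,224), its edges near y=213 and 236, and the base screws at (219,147), (416,157), (393,355) and (226,349).

```bash
python3 - <<'E'
from h import *
m=dict(np.load("w1.npz"));im=cv2.imread("pics/w1.png")[:,:,::-1].copy()
h=hsv(im)
c=biggest(redmask(im));r=cv2.minAreaRect(c);print("red",r, cv2.boundingRect(c))
b=((h[...,0]>100)&(h[...,0]<125)&(h[...,1]>150)&(h[...,2]>90)).astype(np.uint8)
c=biggest(b);e=cv2.approxPolyDP(c,3,True)[:,0];print("blue",e.tolist())
for u in e: print(u,np.round(onz(m,u,.12)[:2],4))
P=np.array([onz(m,u,.014) for u in[(219,147),(416,157),(393,355),(226,349)]]);print(P,P.mean(0))
print(np.degrees(np.arctan2(*(P[2]-P[1])[[1,0]])),np.degrees(np.arctan2(*(P[3]-P[0])[[1,0]])),np.degrees(np.arctan2(*(P[0]-P[1])[[1,0]]))+90,np.degrees(np.arctan2(*(P[3]-P[2])[[1,0]]))+90)
cv2.imwrite("pics/w1c.png",cv2.resize(im[120:300,130:370,::-1],None,fx=3.3,fy=3.3,interpolation=cv2.INTER_CUBIC))
for u in[(320,200),(320,283)]:print(onz(m,u,.159))
E
```

```text
red ((320.0, 243.0), (80.0, 18.0), 90.0) (311, 203, 19, 81)
blue [[143, 189], [146, 210], [197, 212], [198, 238], [148, 236], [150, 255], [309, 262], [294, 256], [287, 238], [287, 223], [297, 206], [321, 197]]
[143 189] [ 0.4806 -0.0959]
[146 210] [ 0.4979 -0.1001]
[197 212] [ 0.5096 -0.0584]
[198 238] [ 0.5316 -0.0652]
[148 236] [ 0.5198 -0.107 ]
[150 255] [ 0.5365 -0.1117]
[309 262] [0.5757 0.0237]
[294 256] [0.5671 0.0121]
[287 238] [0.5497 0.0103]
[287 223] [0.5368 0.0138]
[297 206] [0.5245 0.0259]
[321 197] [0.5218 0.0475]
[[ 0.45690917 -0.05258397  0.014     ]
 [ 0.51820936  0.15784565  0.014     ]
 [ 0.76351391  0.08889837  0.014     ]
 [ 0.70311445 -0.12401582  0.014     ]] [0.61043672 0.01753606 0.014     ]
-15.69897884943726 -16.17909700281866 -16.241352875324907 -15.837568371963002
[0.51814117 0.04738328 0.159     ]
[0.58174209 0.0322119  0.159     ]
```

View pics/w1c.png

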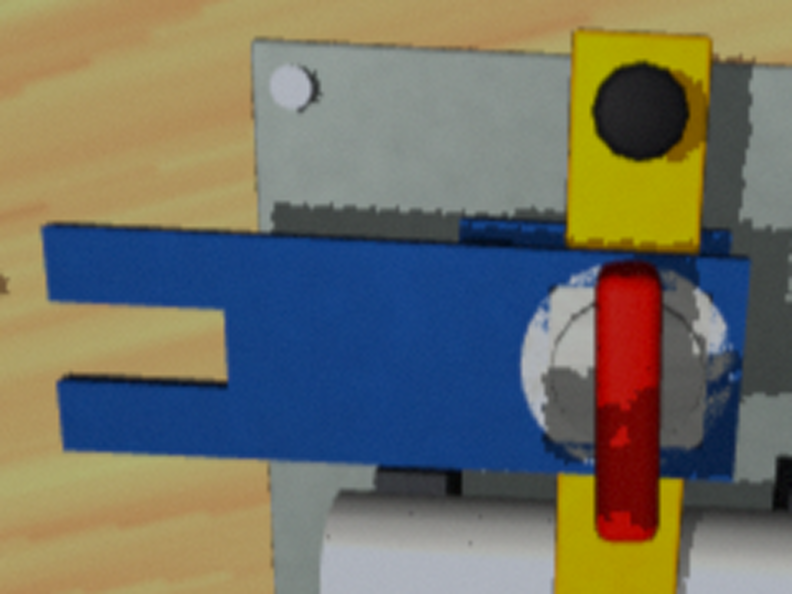

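Tool yaw already matches the handle (pin x ≈ -13.4°, offset ≤1.5 mm), so I'll descend and grip.

```bash
python3 -m creep '[[[-0.1,0.1,-2],0,7],[[0,0,-3],0,6],[[0,0,-3],0,6],[[0,0,-3],0,6],[[0,0,-2],0,6],[[0,0,-0.3],0,6],[[0,0,0],0,4],[[0,0,0],0,1],[[0,0,0],0,1],[[0,0,0],0,0.8],[[0,0,0],0,0.8],[[0,0,0],0,0.8]]' 70
python3 - <<'E'
from h import *
s=robot.state();print(s["contact_force"],s["moment"],s["gripper_width"]*85)
im=cams.get_image("wrist");cv2.imwrite("pics/w2.png",im[:,:,::-1])
E
```

```text
clock: 3.7
tcp_pos: [0.5523, 0.039, 0.1445]
orientation: [179.9, -0.0, 76.5]
contact_force: [-1.2, -0.5, 7.0]
gripper_width: 0.165
[-1.15144689 -0.46633569  6.99969486] [0.02052176 0.19176708 0.02080934] 14.0244462329596
```

View pics/w2.png

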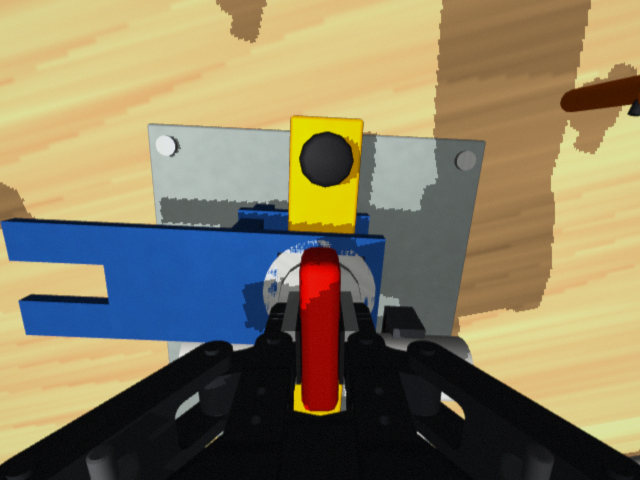

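The red handle is held squarely between the pads, reading about 14 mm. Next I'll lift slightly and find the catch by feel.

```bash
python3 -m creep '[[[0,0,0.2],0,0.8],[[0,0,0.1],0,0.8],[[0,0,0.1],0,0.8],[[0,0,0],0,0.8]]' 70; python3 -m creep '[[[0,0,0.2],0,0.8],[[0,0,0.2],0,0.8],[[0,0,0],0,0.8]]'
```

```text
clock: 4.25
tcp_pos: [0.5515, 0.0391, 0.1471]
orientation: [-180.0, 0.0, 76.5]
contact_force: [-0.5, 0.6, -2.9]
gripper_width: 0.162
clock: 4.62
tcp_pos: [0.5512, 0.0392, 0.1502]
orientation: [-179.9, 0.0, 76.5]
contact_force: [3.1, 0.7, -12.9]
gripper_width: 0.162
```

It caught after about 5 mm with around 10 N of pull. I'll ease off, turn 22° and pull again.

```bash
python3 -m creep '[[[0,0,-0.3],0,0.8],[[0,0,0],7,0.8],[[0,0,0],8,0.8],[[0,0,0],8,0.8],[[0,0,0],0,0.8],[[0,0,0.2],0,0.8],[[0,0,0.2],0,0.8],[[0,0,0],0,0.8]]'
```

```text
clock: 5.62
tcp_pos: [0.5514, 0.0391, 0.1504]
orientation: [-179.9, -0.0, 99.5]
contact_force: [4.7, 0.2, -19.0]
gripper_width: 0.162
```

```bash
python3 -m creep '[[[0,0,-0.4],0,0.8],[[0,0,0],5,0.8],[[0,0,0],5,0.8],[[0,0,0],0,0.8],[[0,0,0.2],0,0.8],[[0,0,0.2],0,0.8],[[0,0,0],0,0.8]]'
```

```text
clock: 6.5
tcp_pos: [0.5512, 0.0391, 0.1511]
orientation: [-179.9, -0.0, 109.5]
contact_force: [4.3, -0.9, -18.1]
gripper_width: 0.162
```

```bash
python3 -m creep '[[[0,0,-0.4],0,0.8],[[0,0,0],5,0.8],[[0,0,0],5,0.8],[[0,0,0],0,0.8],[[0,0,0.2],0,0.8],[[0,0,0.2],0,0.8],[[0,0,0],0,0.8]]'
```

```text
clock: 7.38
tcp_pos: [0.5515, 0.0393, 0.1525]
orientation: [180.0, -0.0, 119.5]
contact_force: [-0.5, 1.0, -2.0]
gripper_width: 0.158
```

At 43° the pull force drops to the pin's weight, so it's free. I'll add 3° to get nearer the window centre and lift gently.

```bash
python3 -m creep '[[[0,0,0],3,0.8],[[0,0,0.3],0,0.8],[[0,0,0.5],0,0.8],[[0,0,0.6],0,0.8],[[0,0,0],0,0.8]]'
```

```text
clock: 8.0
tcp_pos: [0.5522, 0.0391, 0.1671]
orientation: [179.9, 0.1, 122.5]
contact_force: [0.5, 0.2, -3.3]
gripper_width: 0.164
```

```bash
python3 -m creep '[[[0,0,1],0,0.8],[[0,0,1.5],0,0.8],[[0,0,1.5],0,0.8],[[0,0,1.5],0,0.8],[[0,0,1],0,0.8],[[0,0,0.6],0,0.8],[[0,0,0],0,0.8],[[0,0,0],0,0.8]]'
python3 - <<'E'
from h import *
s=robot.state();print(s["contact_force"],s["moment"],s["tcp_pos"])
for n in("wrist","scene"):
    im=cams.get_image(n);cv2.imwrite(f"pics/{n}3.png",im[:,:,::-1])
    if n=="scene":cv2.imwrite("pics/s3c.png",cv2.resize(im[150:330,210:420,::-1],None,fx=3.3,fy=3.3))
E
```

```text
clock: 9.0
tcp_pos: [0.5512, 0.0391, 0.2367]
orientation: [-180.0, -0.0, 122.5]
contact_force: [0.3, -0.2, -2.9]
gripper_width: 0.165
[ 0.277241   -0.24125537 -2.87363409] [-0.03511021 -0.0450896  -0.00760895] [0.55122354 0.03913252 0.23672487]
```

View pics/wrist3.png

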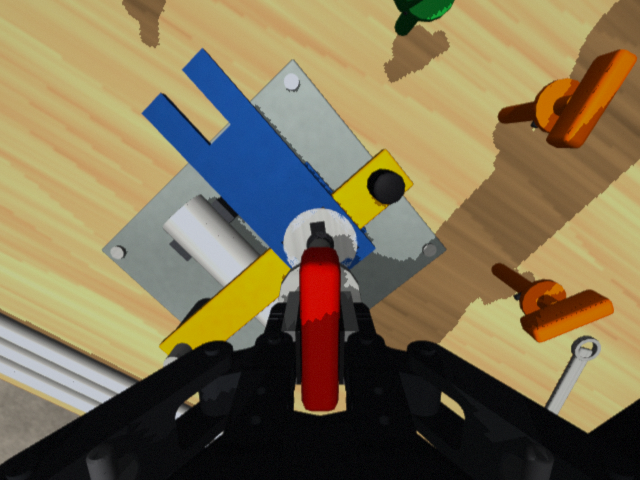

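View pics/s3c.png

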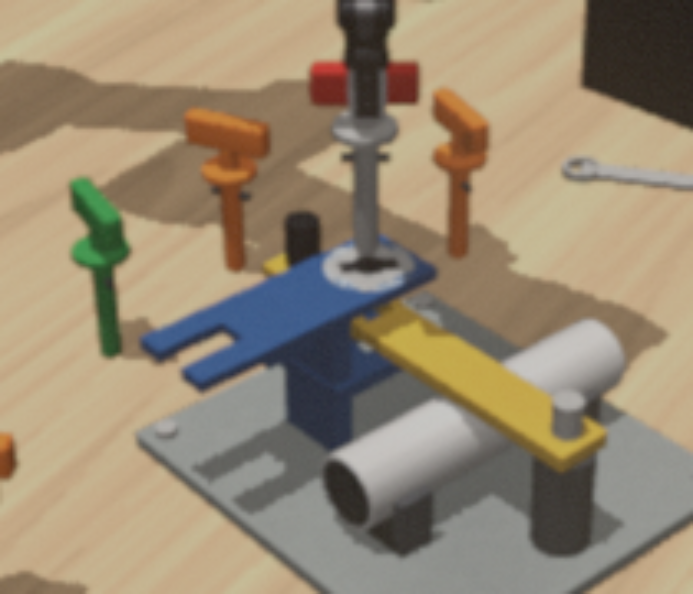

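The pin is clear: the scene view shows the shaft tip above the key plate, and the pin hangs upright. I'll re-measure the notch and pin from here.

```bash
python3 - <<'E'
from h import *
m=cams.camera_model("wrist");im=cv2.imread("pics/wrist3.png")[:,:,::-1].copy();h=hsv(im)
b=((h[...,0]>100)&(h[...,0]<125)&(h[...,1]>150)&(h[...,2]>90)).astype(np.uint8)
e=cv2.approxPolyDP(biggest(b),3,True)[:,0]
for u in e:print(u,np.round(onz(m,u,.12)[:2],4))
c=biggest(redmask(im));print(cv2.minAreaRect(c),proj(m,[.5512,.0391,.2515]))
for z in(.2515,.24):
  for u in((320,250),(320,410)):print(z,onz(m,u,z)[:2])
cv2.imwrite("pics/w3c.png",cv2.resize(im[30:290,120:420,::-1],None,fx=2.3,fy=2.3,interpolation=cv2.INTER_CUBIC))
E
```

```text
[202  49] [ 0.4802 -0.0957]
[183  70] [ 0.498  -0.1007]
[230 122] [ 0.5098 -0.0593]
[229 127] [ 0.513  -0.0584]
[208 145] [ 0.5314 -0.0651]
[161  94] [ 0.5191 -0.1067]
[143 114] [ 0.5371 -0.1117]
[290 267] [0.5781 0.03  ]
[281 243] [0.5652 0.0142]
[285 228] [0.5536 0.0108]
[300 212] [0.5372 0.0139]
[321 206] [0.5251 0.0245]
[336 210] [0.5217 0.0354]
[350 221] [0.523  0.0488]
[357 235] [0.5291 0.0592]
[356 255] [0.5425 0.0675]
[362 259] [0.5427 0.0732]
[374 248] [0.5305 0.0759]
[363 234] [0.526  0.0626]
[365 230] [0.5226 0.0621]
[362 233] [0.5258 0.0615]
[324 189] [0.5135 0.0197]
[331 190] [0.5114 0.0243]
[306 162] [ 0.5044 -0.0013]
[308 168] [0.5071 0.0021]
((319.5, 330.5), (39.0, 159.0), 0.0) [318.04697395 339.74461619]
0.2515 [0.51984424 0.01997334]
0.2515 [0.57896884 0.05774693]
0.24 [0.52283049 0.02191003]
0.24 [0.58773102 0.06337376]
```

View pics/w3c.png

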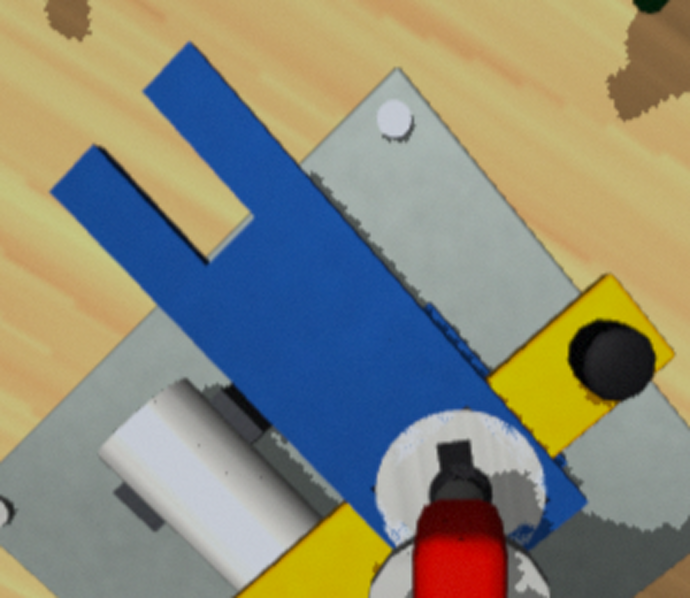

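The notch comes out at about (0.518, -0.071) from two views, and bore-relative geometry agrees to 1 mm. I'll move over to the pre-entry point 70 mm outside the notch, then lower.

```bash
python3 -m creep '[[[-0.5,-1.7,0],0,0.8],[[-1,-3.5,0],0,0.8],[[-1,-3.5,0],0,0.8],[[-1,-3.5,0],0,0.8],[[-1,-3.5,0],0,0.8],[[-0.7,-2,0],0,0.8],[[0,0,0],0,0.8],[[0,0,-1],0,0.8],[[0,0,-2],0,0.8],[[0,0,-2],0,0.8],[[0,0,-2],0,0.8],[[0,0,-1.5],0,0.8],[[0,0,-0.4],0,0.8],[[0,0,0],0,0.8],[[0,0,0],0,0.8]]'
python3 - <<'E'
from h import *
s=robot.state();print(s["contact_force"],s["moment"],s["tcp_pos"])
for n in("wrist","scene"):
    im=cams.get_image(n);cv2.imwrite(f"pics/{n}4.png",im[:,:,::-1])
    if n=="scene":cv2.imwrite("pics/s4c.png",cv2.resize(im[180:330,180:380,::-1],None,fx=4,fy=4,interpolation=cv2.INTER_CUBIC))
E
```

```text
clock: 10.98
tcp_pos: [0.5002, -0.138, 0.149]
orientation: [180.0, 0.1, 122.5]
contact_force: [0.3, -0.5, -1.4]
gripper_width: 0.163
[ 0.25397681 -0.45038768 -1.37391934] [0.02927764 0.01716915 0.01374361] [ 0.5001767  -0.13803895  0.14897353]
```

View pics/wrist4.png

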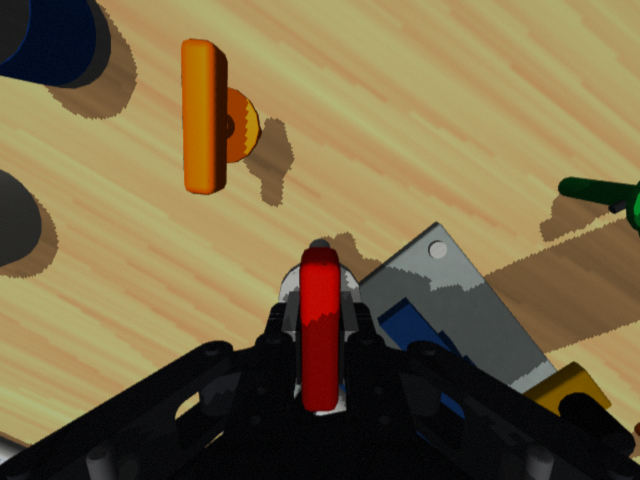

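View pics/s4c.png

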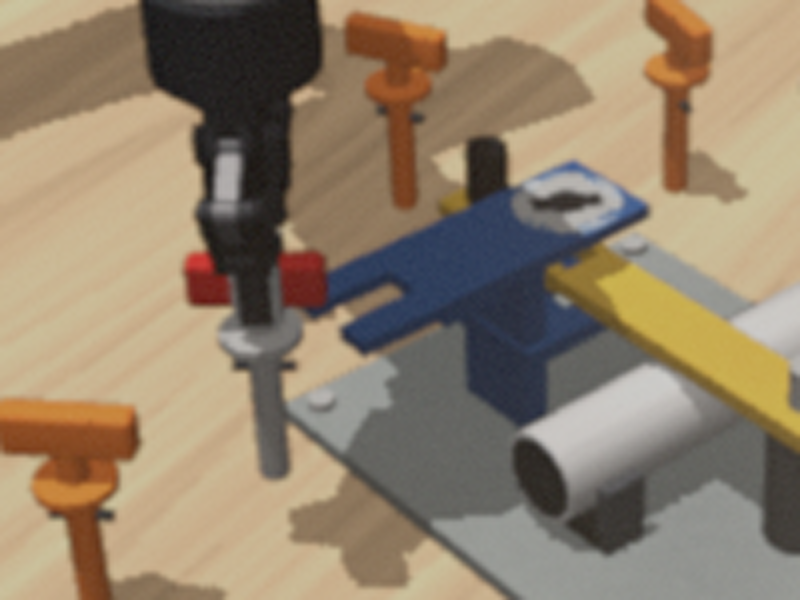

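The pin is outside the mouth with its flange about 3 mm above plate level. I'll drop 1 mm and slide halfway in.

```bash
python3 -m creep '[[[0,0,-0.1],0,0.8],[[0.28,0.96,0],0,0.8],[[0.28,0.96,0],0,0.8],[[0.28,0.96,0],0,0.8],[[0,0,0],0,0.8]]'
python3 - <<'E'
from h import *
for n in("wrist","scene"):
    im=cams.get_image(n);cv2.imwrite(f"pics/{n}5.png",im[:,:,::-1])
    if n=="scene":cv2.imwrite("pics/s5c.png",cv2.resize(im[190:320,220:360,::-1],None,fx=5,fy=4.5,interpolation=cv2.INTER_CUBIC))
    else:cv2.imwrite("pics/w5c.png",cv2.resize(im[220:480,200:500,::-1],None,fx=2.3,fy=2.3,interpolation=cv2.INTER_CUBIC))
E
```

```text
clock: 11.7
tcp_pos: [0.5082, -0.1081, 0.1473]
orientation: [-180.0, -0.0, 122.6]
contact_force: [0.1, -1.2, -2.6]
gripper_width: 0.169
```

View pics/w5c.png

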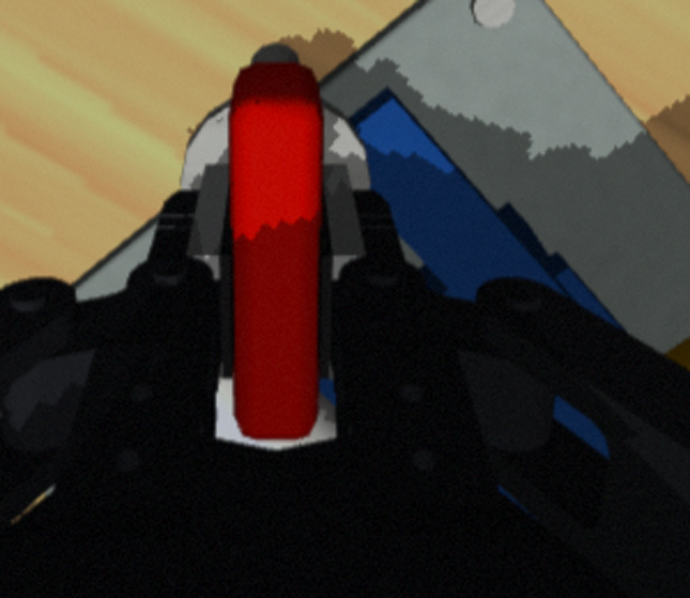

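View pics/s5c.png

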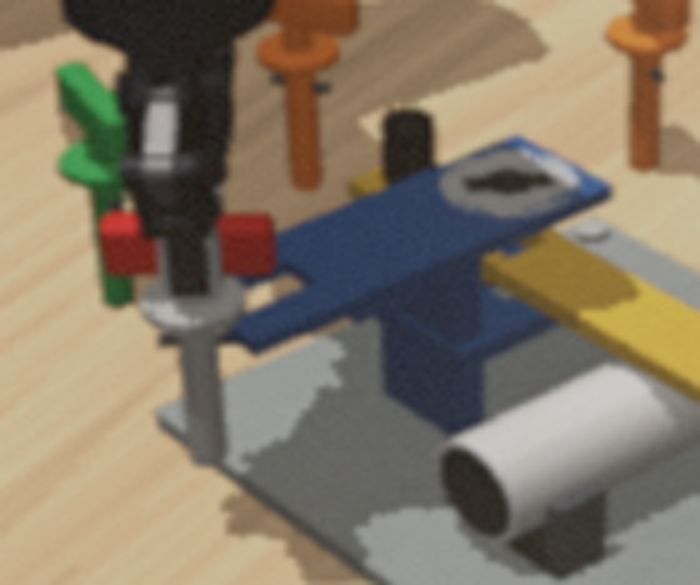

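The flange has started over the prongs with its lugs below plate level, and there is no contact force. I'll continue in.

```bash
python3 -m creep '[[[0.28,0.96,0],0,0.8],[[0.28,0.96,0],0,0.8],[[0,0,0],0,0.8]]'
```

```text
clock: 12.18
tcp_pos: [0.5137, -0.0891, 0.1473]
orientation: [-180.0, -0.0, 122.6]
contact_force: [-0.5, 0.0, -2.2]
gripper_width: 0.165
```

```bash
python3 -m creep '[[[0.28,0.96,0],0,0.8],[[0.17,0.58,0],0,0.8],[[0.08,0.3,0],0,0.8],[[0,0,0],0,0.8]]'
```

```text
clock: 12.68
tcp_pos: [0.5189, -0.0713, 0.1473]
orientation: [-180.0, 0.0, 122.6]
contact_force: [0.2, 0.3, -2.3]
gripper_width: 0.163
```

```bash
python3 -m creep '[[[0.03,0.1,0],0,0.8],[[0.03,0.1,0],0,0.8],[[0.03,0.1,0],0,0.8],[[0,0,0],0,0.8]]'
```

```text
clock: 13.18
tcp_pos: [0.5198, -0.0685, 0.1473]
orientation: [-180.0, 0.0, 122.5]
contact_force: [-0.8, 0.8, -1.9]
gripper_width: 0.165
```

```bash
python3 -m creep '[[[0.03,0.1,0],0,0.8],[[0.03,0.1,0],0,0.8],[[0,0,0],0,0.8]]'
```

```text
clock: 13.55
tcp_pos: [0.52, -0.0679, 0.1473]
orientation: [-179.8, 0.1, 122.5]
contact_force: [-1.9, -5.5, -1.6]
gripper_width: 0.167
```

It touched the closed end (-5.5 N in y). I'll back off about 2 mm and lower onto the plate.

```bash
python3 -m creep '[[[-0.06,-0.2,0],0,0.8],[[0,0,-0.15],0,0.8],[[0,0,-0.1],0,0.8],[[0,0,0],0,0.8]]'
```

```text
clock: 14.05
tcp_pos: [0.5198, -0.0683, 0.1447]
orientation: [180.0, -0.0, 122.6]
contact_force: [0.1, -0.7, -2.6]
gripper_width: 0.165
```

```bash
python3 -m creep '[[[0,0,-0.1],0,0.8],[[0,0,0],0,0.8]]'
```

```text
clock: 14.3
tcp_pos: [0.5198, -0.0683, 0.1445]
orientation: [180.0, 0.0, 122.6]
contact_force: [-2.0, -0.1, 4.9]
gripper_width: 0.16
```

The flange is on the plate (+4.9 N). I'll release gently.

```bash
python3 -m creep '[[[0,0,0.05],0,0.8],[[0,0,0],0,2.2],[[0,0,0],0,3],[[0,0,0],0,4],[[0,0,0],0,5],[[0,0,0],0,5],[[0,0,1.5],0,5],[[0,0,3],0,5],[[0,0,3],0,5],[[0,0,3],0,5],[[0,0,0],0,5],[[0,0,0],0,5]]'
python3 - <<'E'
from h import *
for n in("wrist","scene"):
    im=cams.get_image(n);cv2.imwrite(f"pics/{n}6.png",im[:,:,::-1])
    if n=="scene":cv2.imwrite("pics/s6c.png",cv2.resize(im[190:320,220:360,::-1],None,fx=5,fy=4.5,interpolation=cv2.INTER_CUBIC))
m=cams.camera_model("wrist");np.savez("w6.npz",T=m["T"],mtx=m["mtx"])
E
```

```text
clock: 15.8
tcp_pos: [0.5196, -0.0684, 0.2493]
orientation: [180.0, 0.0, 122.5]
contact_force: [-0.6, -0.2, 0.4]
gripper_width: 0.583
```

View pics/wrist6.png

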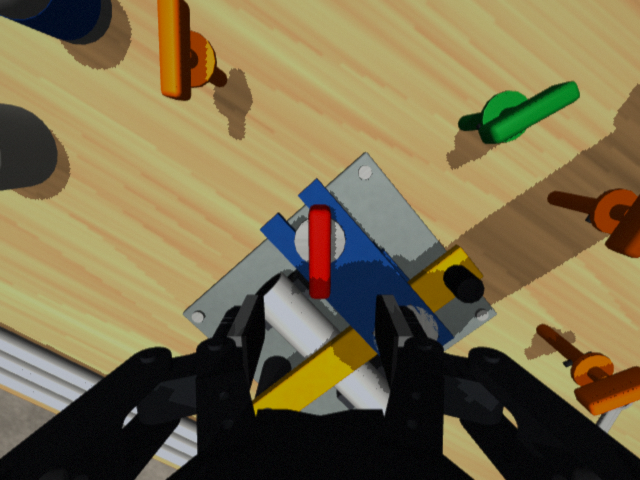

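View pics/s6c.png

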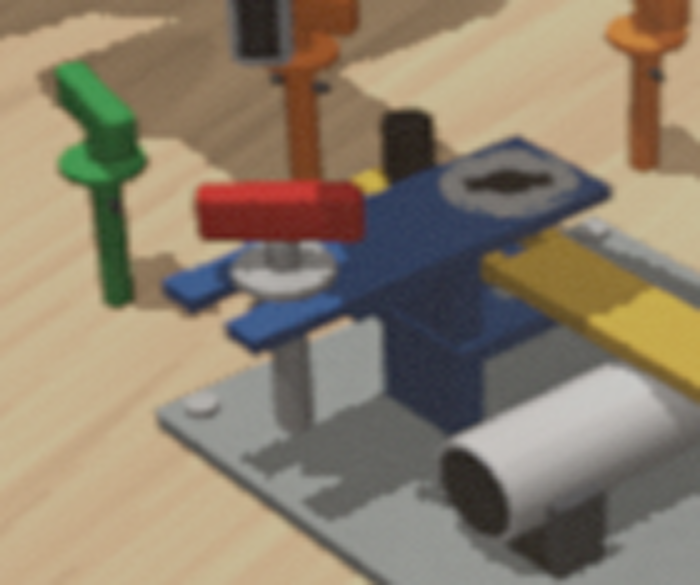

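The pin stands upright in the notch with its flange flat on the plate. I'll check its position and locate the knob for the keeper swing.

```bash
python3 - <<'E'
from h import *
m=dict(np.load("w1.npz"));m6=dict(np.load("w6.npz"));mt=cams.camera_model("top")
def knob(im,m,g,n):
    h=hsv(im);k=(h[...,2]<60).astype(np.uint8);l,lab,st,c=cv2.connectedComponentsWithStats(k)
    j=lab[g[1],g[0]];print(n,st[j],c[j],onz(m,c[j],.125))
im=lambda n:cv2.imread(f"pics/{n}.png")[:,:,::-1].copy()
knob(im("w1"),m,(323,154),"w1");knob(im("top0"),mt,(305,272),"top")
print("hinge w1",onz(m,(313,377),.105),"top",onz(mt,(336,164.5),.105))
c=biggest(redmask(im("wrist6")));r=cv2.minAreaRect(c);print(r,onz(m6,r[0],.155))
E
```

```text
w1 [310 139  29  30 652] [323.83895706 153.48773006] [0.48773259 0.05786957 0.125     ]
top [300 268   9   9  67] [303.91044776 272.08955224] [0.48990401 0.05816883 0.125     ]
hinge w1 [ 0.7048501  -0.00454577  0.105     ] top [ 0.71606883 -0.00828573  0.105     ]
((319.5, 253.0), (90.0, 21.0), 90.0) [ 0.51778916 -0.0683148   0.155     ]
```

Knob is at about (0.489, 0.058) and the parked pin is about 2–3 mm from the notch point. I'll straddle the knob.

```bash
python3 -m creep '[[[-0.3,1.2,0],-8,4.5],[[-0.6,2.6,0],-10,4.5],[[-0.7,3,0],-10,4.5],[[-0.7,3,0],-10,4.5],[[-0.7,2.8,0],-10,4.5],[[0,0,0],0,4.5],[[0,0,-2],0,4.5],[[0,0,-3],0,4.5],[[0,0,-2.5],0,4.5],[[0,0,0],0,4.5],[[0,0,0],0,4.5]]'
python3 - <<'E'
from h import *
im=cams.get_image("wrist");cv2.imwrite("pics/w7.png",im[:,:,::-1])
E
```

```text
clock: 17.27
tcp_pos: [0.4903, 0.057, 0.1748]
orientation: [180.0, 0.0, 74.6]
contact_force: [0.5, -0.1, 0.6]
gripper_width: 0.524
```

View pics/w7.png

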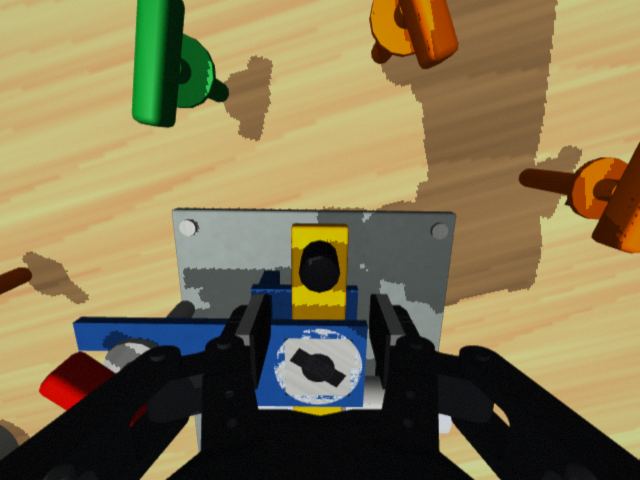

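The knob at (320,265) is centred between the fingers. Descending.

```bash
python3 -m creep '[[[-0.1,0.1,-2],0,4.5],[[0,0,-2.5],0,4.5],[[0,0,-1.6],0,4],[[0,0,-0.4],0,4],[[0,0,0],0,4],[[0,0,0],0,4]]'
python3 - <<'E'
from h import *
im=cams.get_image("wrist");cv2.imwrite("pics/w8.png",im[:,:,::-1])
H=np.array([.7147,-.0076]);a0=np.radians(180-16.2)
P=[H+.235*np.array([np.cos(a0-t),np.sin(a0-t)]) for t in np.linspace(0,.95,14)]
print(np.round(100*np.diff(P,axis=0),2).tolist())
E
```

```text
clock: 18.08
tcp_pos: [0.4896, 0.0585, 0.1103]
orientation: [179.9, -0.0, 74.5]
contact_force: [1.3, 1.2, 0.2]
gripper_width: 0.467
[[0.54, 1.63], [0.66, 1.59], [0.77, 1.53], [0.88, 1.47], [0.99, 1.41], [1.09, 1.33], [1.18, 1.25], [1.27, 1.16], [1.35, 1.06], [1.42, 0.96], [1.49, 0.85], [1.55, 0.74], [1.6, 0.63]]
```

View pics/w8.png

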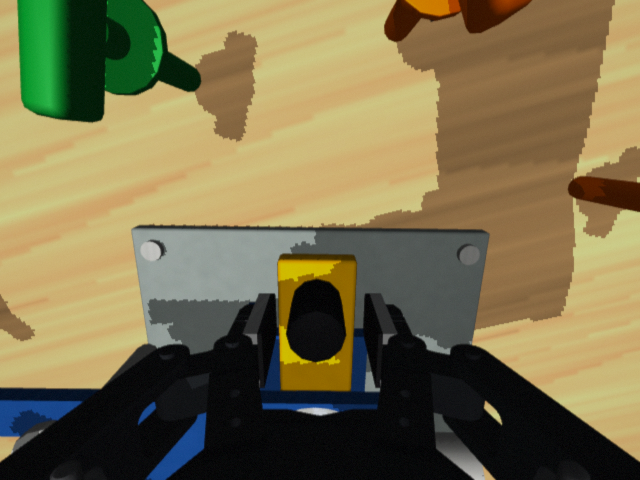

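```bash
python3 -m creep '[[[0.54,1.63,0],-4,4],[[0.66,1.59,0],-4,4],[[0.77,1.53,0],-4,4],[[0.88,1.47,0],-4,4],[[0.99,1.41,0],-4,4],[[1.09,1.33,0],-4,4],[[1.18,1.25,0],-4,4],[[0,0,0],0,4]]'
```

```text
clock: 19.12
tcp_pos: [0.5508, 0.1612, 0.1098]
orientation: [179.9, -0.1, 46.7]
contact_force: [-0.7, -0.6, 0.2]
gripper_width: 0.472
```

```bash
python3 -m creep '[[[1.27,1.16,0],-4,4],[[1.35,1.06,0],-4,4],[[1.42,0.96,0],-4,4],[[1.49,0.85,0],-4,4],[[1.55,0.74,0],-4,4],[[0.8,0.3,0],-2,4],[[0,0,0],0,4]]'
```

```text
clock: 20.0
tcp_pos: [0.6289, 0.211, 0.1093]
orientation: [180.0, -0.0, 24.6]
contact_force: [0.3, -0.6, 0.7]
gripper_width: 0.468
```

```bash
python3 -m creep '[[[0.7,0.28,0],-2,4],[[0.4,0.13,0],-1,4],[[0.3,0.1,0],0,4],[[0,0,0],0,4]]'; python3 - <<'E'
from h import *
im=cams.get_image("wrist");cv2.imwrite("pics/w9.png",im[:,:,::-1])
E
```

```text
clock: 20.5
tcp_pos: [0.6431, 0.2166, 0.1093]
orientation: [-180.0, -0.0, 21.6]
contact_force: [-0.3, 0.5, 0.8]
gripper_width: 0.466
```

View pics/w9.png

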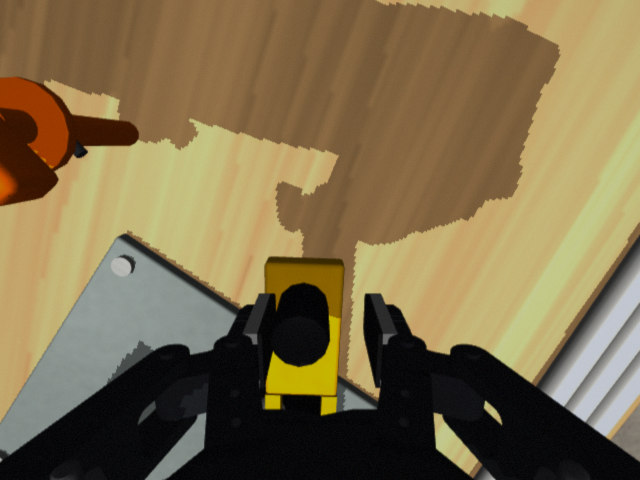

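The trailing finger is pushing the knob at (300,325) and there's no stop yet. I'll continue to the stop in small steps.

```bash
python3 -m creep '[[[0.3,0.1,0],0,4],[[0.3,0.1,0],0,4],[[0.3,0.1,0],0,4],[[0,0,0],0,4]]'
```

```text
clock: 21.05
tcp_pos: [0.6437, 0.2169, 0.1088]
orientation: [-180.0, 1.0, 21.5]
contact_force: [-22.2, -8.5, 16.5]
gripper_width: 0.472
```

The stop is reached (-22 N). I'll back off to centre the fingers and lift clear.

```bash
python3 -m creep '[[[-0.6,-0.2,0],0,4],[[-0.6,-0.22,0],0,4],[[0,0,0],0,4.3],[[0,0,1.5],0,4.3],[[0,0,3],0,4.3],[[0,0,4],0,4.3],[[0,0,4],0,4.3],[[0,0,4],0,4.3],[[0,0,2],0,4.3],[[0,0,0],0,4.3],[[0,0,0],0,4.3]]'
python3 - <<'E'
from h import *
mt=cams.camera_model("top");im=cams.get_image("top");cv2.imwrite("pics/top9.png",cv2.resize(im[130:310,200:410,::-1],None,fx=3.3,fy=3.3,interpolation=cv2.INTER_CUBIC))
w=cams.get_image("wrist");cv2.imwrite("pics/w10.png",w[:,:,::-1])
s=cams.get_image("scene");cv2.imwrite("pics/scene10.png",s[:,:,::-1])
E
```

```text
clock: 22.42
tcp_pos: [0.6395, 0.2152, 0.2936]
orientation: [-180.0, 0.0, 21.5]
contact_force: [-0.7, -1.0, 0.1]
gripper_width: 0.506
```

View pics/top9.png

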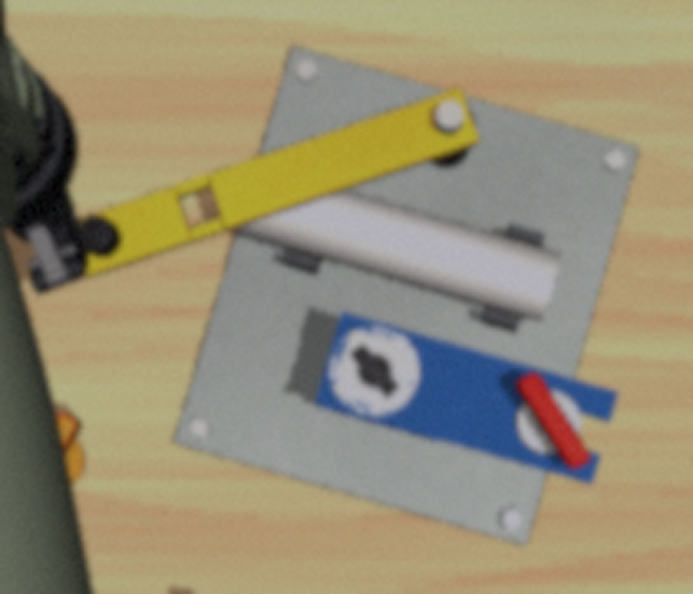

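View pics/w10.png

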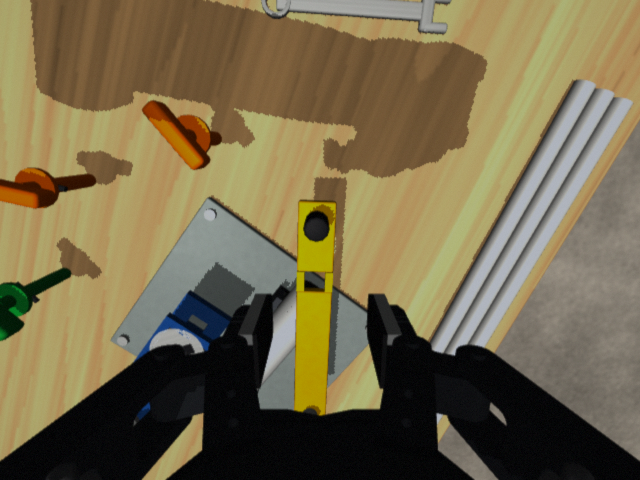

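View pics/scene10.png

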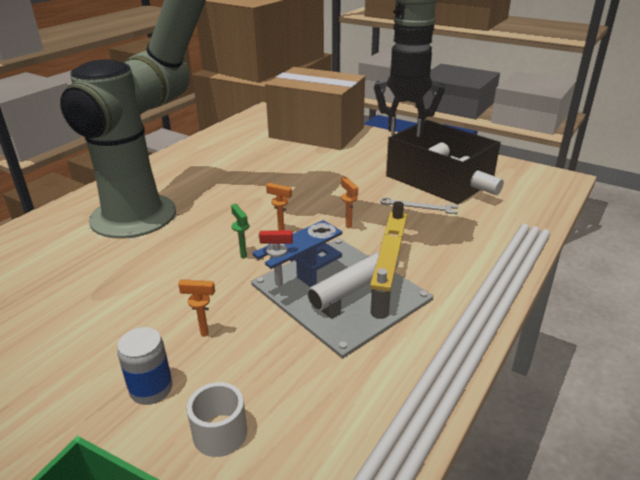

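```bash
python3 -c "
from rig import robot
s=robot.state();print(s['clock'],s['contact_force'])
print(robot.close_job())"
```

```text
22.575 [ 0.2350126  -0.92610536 -0.06285631]
the job is handed in; nothing more can be done
None
```

I finished the task and handed it in at 22.6 s of the 64 s allowed; handing in gives no verdict.

- **Pin freed:** I gripped the red pin and felt for the keyway. It was still caught at 23° and 33° anticlockwise and came free at 43°. I lifted it clear with about 3 N of load, roughly the pin's own weight.
- **Pin parked:** I slid it into the notch until it touched the closed end, lowered it until the plate pushed back (+4.9 N) and let go. In the pictures it stands upright with its flange flat. I measured its axis about 3 mm from the notch point, and the limit is 12 mm.
- **Keeper bar:** I pushed the knob round with a finger to the stop (about 22 N), backed off and lifted clear. The last top view puts the bar at about 0.95 rad, against the required 0.85.

In the last pictures the pipe is still in its saddles, and the can, coupling and wrench look undisturbed. The tool was clear at hand-in, reading under 1 N.

One measurement disagreed. The stand's middle, worked out from the base screws, put the bore and notch about 6 mm away from where the cameras saw them. I used the direct views, and the feel of the bore and the notch's closed end agreed with them.

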